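# Tare the tin on the balance

## Robot

A 6-joint arm with a two-finger parallel gripper is mounted at the origin on a cart in front of the work surface, level with it; the furniture and walls round the work are solid. World frame = base frame: x ahead of the robot, y to its left, z up, the work surface at z = 0. Lengths are in m, angles in rad, forces in N, time in s.
With the tool pointing down it reaches from about 0.225 to 0.875 m from the base axis. Payload 3.4 kg.
Tool frame: the origin (TCP) lies at the very end of the fingers, on their centre line; the grasp point (between the pads) lies 19 mm behind it (arm.grasp_offset is the distance from the TCP to the grasp point, in m); z points along the fingers, y is the line along which they close (so a half turn about z gives the same grasp; the last joint's range is limited). The gripper opens to 85 mm and grips with 20 to 120 N. Pads are 22 mm wide; open, the fingers measure 114 mm over their backs; the gripper's body (76 mm by 85 mm) begins 54 mm behind the grasp point. The pads swing forward as they close: fully open they stand 13 mm farther back than shut.
Start: joints at [-1.321, 0.276, 1.505, -0, 1.361, -0.121], TCP at [0.208, -0.536, 0.231] pointing down, gripper open.
Joint ranges: [-2.89, 2.89], [-0.75, 2.08], [0.22, 2.7], [-1.18, 4.32], [0.11, 2.71], [-2.7, 2.7]. Speed limits (rad/s): [2.57, 2.57, 3.14, 3.14, 3.14, 3.14].

## Interface

Orientations are given as a unit quaternion [w, x, y, z].
In Python, from rig import arm gives the robot as it stands.
- The arm moves only by the tool shift_gripper, called by a JSON object that holds its "fn" and its "kwargs", one argument or row to a line. Schema: {"type":"object","properties":{"segments":{"type":"array","items":{"type":"object","properties":{"dx":{"type":"number"},"dy":{"type":"number"},"dz":{"type":"number"},"twist":{"type":"number"},"jaw":{"type":"number"}},"additionalProperties":false,"required":["jaw"]},"minItems":1,"maxItems":8},"force":{"type":"number"},"only":{"type":"string"},"quiet":{"type":"boolean"},"lines":{"type":"string"}},"required":["segments"],"additionalProperties":false}. segments is a list of rows, 1 to 8 of them, each an object with the fields dx, dy, dz (the shift in m), twist (a turn about the tool's z in rad), jaw (the finger opening in m); a field left out counts as zero (the opening has to be given); each row is the pose to reach, as a shift and turn from the pose commanded when the call began, along the tool's axes at that moment; what a row does not reach only later rows make up. A row lasts 1/10 s, in which the tool goes at most 0.05 m and 0.15 rad, less where a joint would pass 70% of its speed; a pose out of reach is approached as far as the arm can. The fingers move at their own pace and stop on an object; force is the grip in N (left out, the last holds). Time passes only in rows, so rows that do not move let the fingers close. The tool returns the time, the measured TCP pose, the force, the opening and the grip force at its end. only (a regular expression) keeps the lines of the reply that match it, lines (a string "A,B") keeps lines A to B, and quiet returns only ok. Input that does not fit is refused with a message, and nothing moves.
- arm.state(): the state, without advancing time (a new reading comes with each control period).
- arm.snapshot(name): name is "side" or "top"; returns a dict with "image" (480x640x3 uint8, red, green, blue), "K" (3x3 intrinsics, pixels), "k1" (the pictures are not rectified: a ray, as slopes to the right and down, at radius r is drawn at 1 + k1 r^2 times it, then the intrinsics apply), "origin" and "attitude" of the camera in the world. Camera axes: x right, y down, z forward; pixel columns grow to the right and rows downward; lengths in m; the calibration is good to about 2 mm. A picture is of the moment at which its call begins. There is no depth.
- arm.close_job(): hands the job in; it is judged then, once.
The state is a dict: "clock": time; "joints": joint angles; "qd": joint speeds; "joint_efforts": joint torques, N m; "tool_pos": TCP position; "orientation": TCP orientation; "force": force on the tool from outside, world axes, zero at the start; "ft_torque": the same for the moment, N m; "width": finger opening in m; "grip_force": force on a finger pad.
Only numpy, scipy, OpenCV 4.12 (cv2) and the standard library are available. Lean on these libraries where they do the work, as an engineer would, in place of code of your own. Each camera call takes 0.05 s, during which the arm holds its last target. There are 200 camera calls.

## Task

The empty tin on the balance is to be tared out of the draught: with the fingertips gently push the glass sliding cover of the draught shield forward by its rib until it is fully shut, and only then lightly press the long bar-shaped tare key well down and let it spring back up. Press no other key, do not lean on the balance, and leave the tin on the pan and everything standing around the balance where it is.

Things in the scene. Friction and masses are not known exactly. Their poses are not given: they have to be found in the camera images.
- balance: Precision balance, off-white housing 322 (x) by 210 (y) by 64 mm, heavy, does not move. Origin on the bench under the housing; x axis from the key deck (nearest the robot) to the back, y to the left seen from the robot, z up; up to 0.22 rad askew. In its frame: flat key deck, top z = 42 mm, x = -172 to -118; behind it a display sloping up to z = 68 mm at x = -63, then the draught shield.
- pan (a point): Centre of the top of the round steel pan, 112 mm across, x = 37, y = 0, z = 75 mm in the balance's frame. Around it stands the glass draught shield: walls at x = -50 to 124 and y = -90 to 90, top edge z = 163 mm, guide rails at the sides up to z = 171 mm; its roof is the sliding cover.
- cover (a joint): Glass sliding cover, roof of the draught shield. 0 = fully shut against a hard stop, 0.10 m = fully open; starts 0.05 to 0.09 open. It opens along the balance's +x (to the back), so it is shut by pushing along -x, towards the keys. About 1.5 N of rail friction; it stays where it is left. Pane surface z = 168 mm, its plastic frame 170 mm.
- cover_rib (a point): Top centre of the finger rib, an upright bar near the cover's front edge: 10 mm thick (x), 90 mm long (y), 18 mm above the cover's frame, top z = 188 mm. Moves with the cover. Behind it (+x) lies flat cover: frame at z = 170 mm up to 7 mm behind the rib's centre, then clear pane at z = 168 mm for 142 mm. At cover = 0 it lies at x = -33, y = 0 in the balance's frame.
- tare_key (a joint): The tare key, the only long bar-shaped key: 46 mm along y by 18 mm along x, top 8 mm proud of the deck (z = 50 mm) when up. 0 = up, 0.005 m = fully down; a spring needs about 1 N to start it, 3.5 N for 3 mm and 5 N to bottom it on its hard stop, and brings it back up.
- tare_top (a point): Centre of the tare key's top face, on the balance at x = -145, y = +24 mm; moves with the key.
- power_key (a joint): Round power key, 18 mm across, leftmost in the row, 54 mm to the left of the tare key's centre. 0 = up, 0.005 m = down. Leave it alone.
- mode_key (a joint): Square mode key, 18 mm, 58 mm to the right of the tare key's centre. 0 = up, 0.005 m = down. Leave it alone.
- print_key (a joint): Square print key, 18 mm, rightmost, 100 mm to the right of the tare key's centre. 0 = up, 0.005 m = down. Leave it alone.
- weighed_tin: Open empty tin, 58 mm across, 64 mm high, loose on the balance's pan inside the draught shield (rim at z = 139 mm). Origin at the centre of its underside. Leave it alone.
- weight_large: Balance weight with a knob, 38 mm across, 36 mm high, on the bench to the left of the balance. Origin at the centre of its underside. Leave it alone.
- weight_medium: The same shape, 28 mm across, 26 mm high, to the left of the balance. Origin at the centre of its underside. Leave it alone.
- weight_small: The same shape, 22 mm across, 21 mm high, to the left of the balance. Origin at the centre of its underside. Leave it alone.
- pigment_jar: Glass jar with lid, 51 mm across, 70 mm high, to the left of the balance. Origin at the centre of its underside. Leave it alone.
- open_tin: Open sample tin, 70 mm across, 78 mm high, to the right of the balance. Origin at the centre of its underside. Leave it alone.
- press_lid: Tin lid, 57 mm across, 10 mm high, flat on the bench at the front left of the balance. Origin at the centre of its underside. Leave it alone.
- scriber: Steel scriber, square shank 8 mm, 118 mm long, lying roughly along y in front of the keys. Origin at the middle of its underside. Leave it alone.

How it is judged:
By the outcome, as a careful person would: the job done as asked, in the order asked, and still so for the second after the job is handed in, with the robot touching nothing.
It also fails if it takes over 42 s, if anything falls off the work surface, if the arm or the gripper's body presses on something with over 40 N, if the wrist force passes 120 N, or if a joint passes its speed limit or range.

## Working session

There is one attempt and no reset: what is moved stays moved. The work goes in short steps, Python scripts to look and compute and a tool call to move; the robot and the scene stay as the last step left them, time stands still between calls to the robot, and variables do not carry over. Pictures are saved under pics/ and viewed, at most 10 in all, crops included, and the job is handed in when it is done.

```bash
ls; mkdir -p pics; python3 - <<'E'
from rig import arm
import cv2,pickle
for n in("side","top"):
    s=arm.snapshot(n); cv2.imwrite(f"pics/{n}0.png",s["image"][:,:,::-1]); pickle.dump(s,open(f"{n}0.pkl","wb"))
    print(n,s["K"],s["k1"],s["origin"],s["attitude"])
print(arm.state())
E
```

```text
pics
rig.py
side [[464.98089206   0.         310.59632212]
 [  0.         464.98089206 239.5328951 ]
 [  0.           0.           1.        ]] 0.0075621098214590015 [0.53319578 0.87678925 0.50192008] [-0.00519803  0.01311607  0.84527202 -0.53414995]
top [[588.67335736   0.         319.61393566]
 [  0.         588.67335736 240.68695074]
 [  0.           0.           1.        ]] -0.0663568993675058 [0.2465193  0.11157273 1.32269745] [ 0.07129967 -0.68066068  0.72458992 -0.08115938]
{'clock': 0.1, 'joints': array([-1.32094002e+00,  2.76542841e-01,  1.50602276e+00, -7.06625381e-06,
        1.36069539e+00, -1.20985047e-01]), 'qd': array([ 0.00049084, -0.00112359, -0.00492317,  0.00052522,  0.00110675,
        0.00086363]), 'joint_efforts': array([ 1.72876600e-03, -4.17700768e+01, -2.46406049e+01,  6.06640711e-06,
        5.80024862e-03, -2.31565231e-06]), 'tool_pos': array([ 0.20826188, -0.53544814,  0.23051342]), 'orientation': array([-8.32214150e-04,  9.82858303e-01,  1.84360678e-01, -5.71605820e-05]), 'force': array([-0.50618441,  0.68238021,  0.60244243]), 'ft_torque': array([ 0.00630614,  0.01816572, -0.01157474]), 'grip_force': 0.0, 'width': 0.08536065372058323}
```

View pics/top0.png

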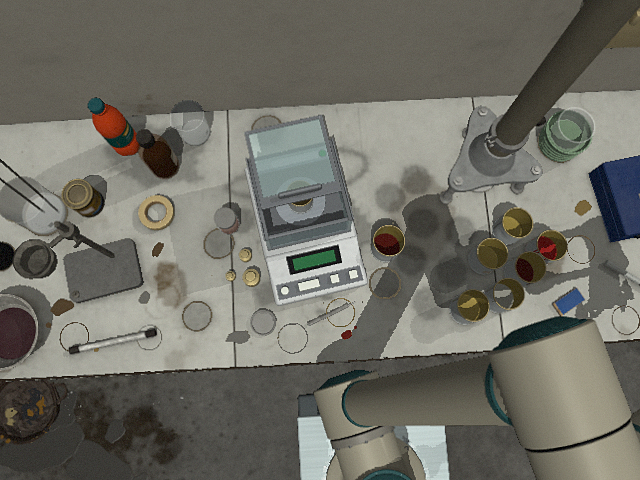

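View pics/side0.png

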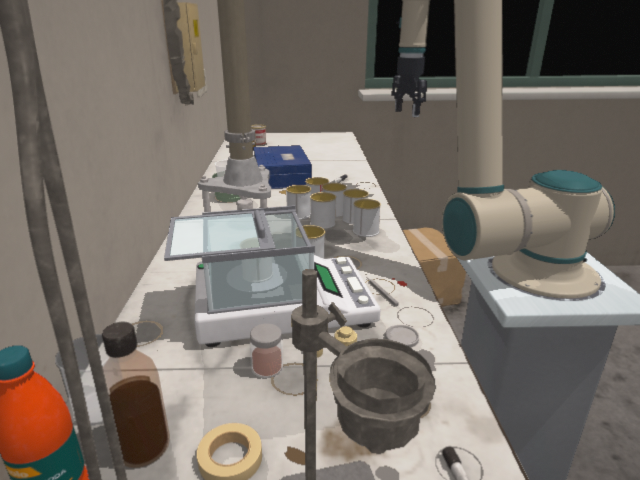

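The top view shows the balance, with keys at about (285–355, 270–292), the rib at about (298, 193) and the shield. The side view shows the cover open to the back, with the rib at about (262, 222). I'll crop both to get finer pixels.

```bash
python3 - <<'E'
import cv2
t=cv2.imread("pics/top0.png")[105:315,225:385]; cv2.imwrite("pics/tc.png",cv2.resize(t[:105],None,fx=5,fy=5,interpolation=cv2.INTER_CUBIC))
cv2.imwrite("pics/tk.png",cv2.resize(t[120:],None,fx=5,fy=5,interpolation=cv2.INTER_CUBIC))
s=cv2.imread("pics/side0.png")[195:345,160:390]; cv2.imwrite("pics/sc.png",cv2.resize(s,None,fx=3.4,fy=3.4,interpolation=cv2.INTER_CUBIC))
E
```

```text
(no output)
```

View pics/tc.png

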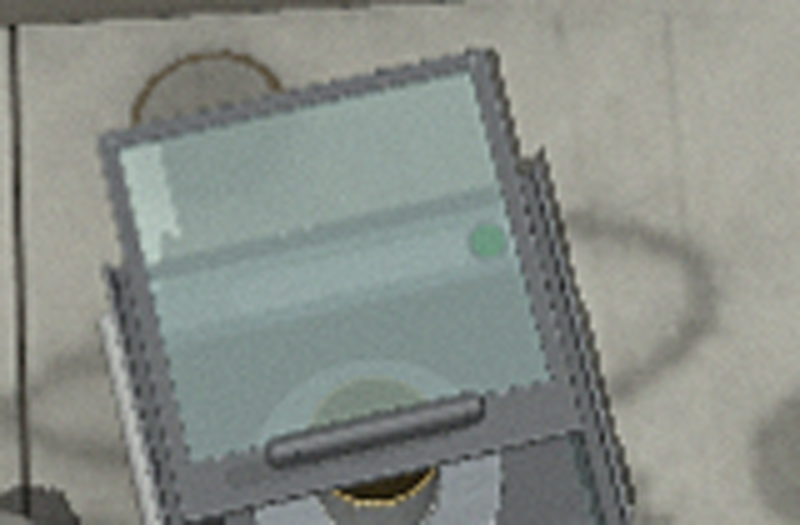

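View pics/tk.png

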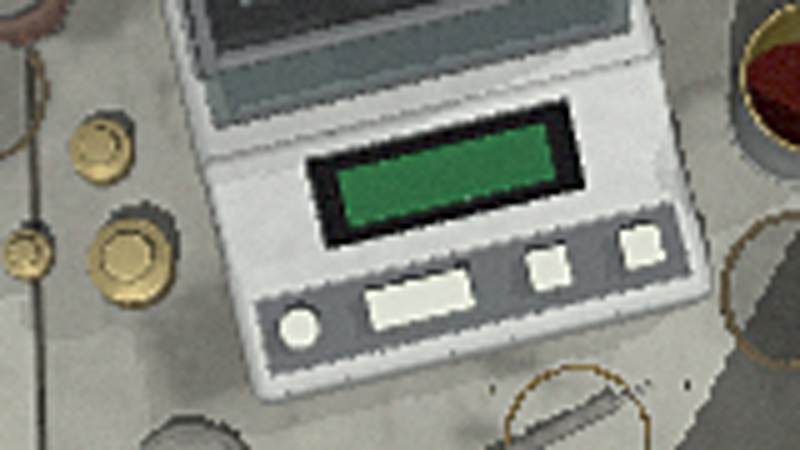

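View pics/sc.png

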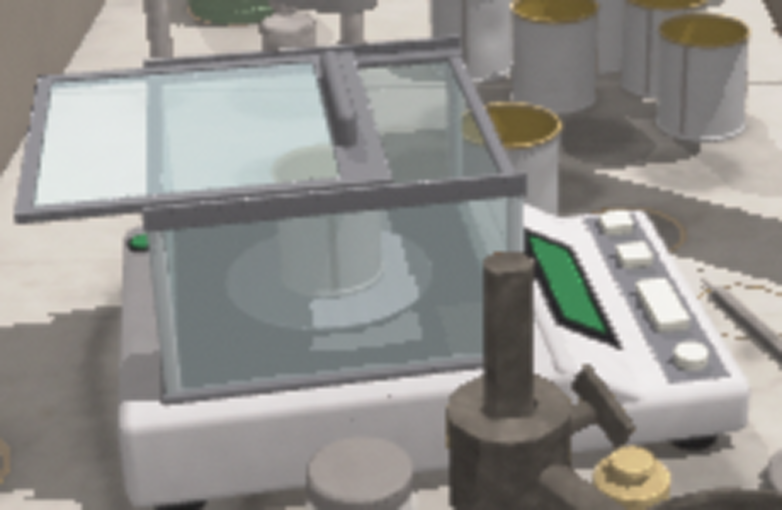

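Tare key is at crop (420,300) in top and (664,303) in side. The rib's top centre is at about (376,428) in top and (338,92) in side. Next I triangulate these and fit the balance frame.

```bash
cat > m.py <<'E'
import numpy as np,cv2,pickle
from scipy.spatial.transform import Rotation as R
from scipy.optimize import least_squares
def ray(s,p):
    q=cv2.undistortPoints(np.array([[p]],float),s["K"],np.array([s["k1"],0,0,0,0]))[0,0]
    Rm=R.from_quat(np.roll(s["attitude"],-1)).as_matrix(); d=Rm@[q[0],q[1],1]
    return np.array(s["origin"]),d/np.linalg.norm(d)
def tri(a,b):
    (o1,d1),(o2,d2)=a,b
    t=np.linalg.lstsq(np.c_[d1,-d2],o2-o1,rcond=None)[0]; p,q=o1+t[0]*d1,o2+t[1]*d2
    return (p+q)/2,np.linalg.norm(p-q)
def onz(r,z): return r[0]+r[1]*(z-r[0][2])/r[1][2]
E
python3 - <<'E'
from m import *
T=pickle.load(open("top0.pkl","rb"));S=pickle.load(open("side0.pkl","rb"))
f=lambda u,k,ox,oy:((u[0]+.5)/k-.5+ox,(u[1]+.5)/k-.5+oy)
top={"power":f((299,328),5,225,225),"tare":f((420,300),5,225,225),"mode":f((549,267),5,225,225),"print":f((641,246),5,225,225),"rib":f((376,428),5,225,105),
"ribL":f((272,445),5,225,105),"ribR":f((480,404),5,225,105)}
side={"power":(690,353),"tare":(664,303),"mode":(634,254),"print":(618,221),"rib":(338,92),"ribL":(345,127),"ribR":(330,56)}
hz={k:.05 for k in top}; 
P={}
for k in top:
    r1,r2=ray(T,top[k]),ray(S,f(side[k],3.4,160,195)); p,e=tri(r1,r2); z=.188 if "rib" in k else .05
    P[k]=onz(r1,z); print(k,p.round(4),round(e,4),"topz",onz(r1,z).round(4),"sidez",onz(r2,z).round(4))
L={"power":(-.145,.078),"tare":(-.145,.024),"mode":(-.145,-.034),"print":(-.145,-.076)}
def res(v,full=False):
    c,s=np.cos(v[2]),np.sin(v[2]);M=np.array([[c,-s],[s,c]])
    o=[M@L[k]+v[:2]-P[k][:2] for k in L]+[M@[-.033+v[3],0]+v[:2]-P["rib"][:2]]
    return np.ravel(o)
r=least_squares(res,[.5,.1,.2,.07]); print("x y yaw cover",r.x, "res mm",(r.fun*1e3).round(1))
E
```

```bash
cat > go.py <<'E'
import sys,numpy as np
from rig import arm
from scipy.spatial.transform import Rotation as R
def go(x,y,z,az=.175):
    s=arm.state(); M=R.from_quat(np.roll(s["orientation"],-1)).as_matrix()
    d=M.T@(np.array([x,y,z])-s["tool_pos"]); t=np.arctan2(M[1,0],M[0,0])-az
    print("shift",d.round(4),"len",round(float(np.linalg.norm(d)),3),"turn",round(float(t),3),"pos",s["tool_pos"].round(4),"F",s["force"].round(2),"t",s["clock"])
a=list(map(float,sys.argv[1:])); go(*a)
E
python3 go.py .43 -.19 .25; python3 go.py .631 .126 .25
```

```text
shift [ 0.3319 -0.2416 -0.019 ] len 0.411 turn 0.196 pos [ 0.2083 -0.5354  0.2305] F [-0.51  0.68  0.6 ] t 0.1
shift [ 0.6337 -0.4633 -0.0186] len 0.785 turn 0.196 pos [ 0.2083 -0.5354  0.2305] F [-0.51  0.68  0.6 ] t 0.1
```

{"fn": "shift_gripper", "kwargs": {
  "segments": [
    {"dx":0.03,"dy":-0.02,"dz":-0.02,"jaw":0},
    {"dx":0.07,"dy":-0.05,"dz":-0.02,"twist":0.05,"jaw":0},
    {"dx":0.11,"dy":-0.08,"dz":-0.02,"twist":0.1,"jaw":0},
    {"dx":0.15,"dy":-0.11,"dz":-0.02,"twist":0.15,"jaw":0},
    {"dx":0.19,"dy":-0.14,"dz":-0.02,"twist":0.196,"jaw":0},
    {"dx":0.23,"dy":-0.17,"dz":-0.02,"twist":0.196,"jaw":0},
    {"dx":0.27,"dy":-0.2,"dz":-0.02,"twist":0.196,"jaw":0},
    {"dx":0.3,"dy":-0.22,"dz":-0.02,"twist":0.196,"jaw":0}
  ],
  "force": 20
}}

```text
clock: 0.9
tool_pos: [0.4088, -0.2192, 0.2511]
orientation: [-0.001, 0.996, 0.088, 0.0]
force: [1.2, -0.8, 0.2]
width: -0.0001
grip_force: 0.0
```

```bash
python3 go.py .631 .126 .25
```

```text
shift [ 0.2793 -0.3009  0.0015] len 0.411 turn 0.001 pos [ 0.4088 -0.2192  0.2511] F [ 1.18 -0.76  0.19] t 0.9
```

{"fn": "shift_gripper", "kwargs": {
  "segments": [
    {"dx":0.03,"dy":-0.03,"jaw":0},
    {"dx":0.06,"dy":-0.065,"jaw":0},
    {"dx":0.09,"dy":-0.1,"jaw":0},
    {"dx":0.12,"dy":-0.13,"jaw":0},
    {"dx":0.15,"dy":-0.165,"jaw":0},
    {"dx":0.18,"dy":-0.2,"jaw":0},
    {"dx":0.215,"dy":-0.23,"jaw":0},
    {"dx":0.24,"dy":-0.26,"jaw":0}
  ]
}}

```text
clock: 1.7
tool_pos: [0.6007, 0.0776, 0.2506]
orientation: [0.0, 0.996, 0.088, -0.0]
force: [0.3, -1.1, 0.9]
width: -0.0006
grip_force: 0.0
```

{"fn": "shift_gripper", "kwargs": {
  "segments": [
    {"jaw":0},
    {"jaw":0}
  ]
}}

```text
clock: 1.9
tool_pos: [0.599, 0.0761, 0.2503]
orientation: [0.0, 0.996, 0.088, -0.001]
force: [0.1, -1.0, -0.0]
width: -0.0001
grip_force: 0.0
```

```bash
python3 go.py .631 .126 .2
```

```text
shift [ 0.0404 -0.0435  0.0502] len 0.078 turn 0.002 pos [0.599  0.0761 0.2503] F [ 0.1  -1.03 -0.05] t 1.9
```

{"fn": "shift_gripper", "kwargs": {
  "segments": [
    {"dx":0.02,"dy":-0.022,"jaw":0},
    {"dx":0.04,"dy":-0.044,"jaw":0},
    {"dx":0.042,"dy":-0.044,"dz":0.03,"jaw":0},
    {"dx":0.042,"dy":-0.044,"dz":0.05,"jaw":0},
    {"dx":0.042,"dy":-0.044,"dz":0.05,"jaw":0},
    {"dx":0.042,"dy":-0.044,"dz":0.05,"jaw":0}
  ]
}}

```text
clock: 2.5
tool_pos: [0.6326, 0.1249, 0.2016]
orientation: [0.0, 0.996, 0.087, -0.0]
force: [0.2, -0.3, 0.6]
width: -0.0002
grip_force: 0.0
```

```bash
python3 - <<'E'
from rig import arm
import cv2,numpy as np
t=arm.snapshot("top")["image"][130:230,240:340,::-1]; s=arm.snapshot("side")["image"][170:270,200:320,::-1]
k=dict(interpolation=cv2.INTER_CUBIC)
cv2.imwrite("pics/b.png",np.hstack([cv2.resize(t,(400,400),**k),cv2.resize(s,(400,400) if 0 else (400,333),**k) if 0 else cv2.copyMakeBorder(cv2.resize(s,(400,333),**k),0,67,0,0,cv2.BORDER_CONSTANT)]))
E
python3 go.py .631 .126 .178
```

```text
shift [-0.0026 -0.0011  0.025 ] len 0.025 turn -0.001 pos [0.6337 0.1253 0.203 ] F [-0.64  0.07  0.45] t 2.6
```

View pics/b.png

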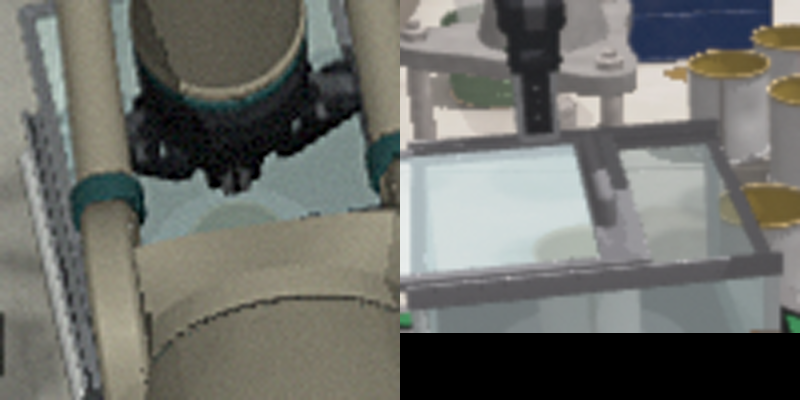

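The side view has the closed fingertips at crop (538,136), behind the rib (about 600,180) and above the pane. I'll descend gently.

{"fn": "shift_gripper", "kwargs": {
  "segments": [
    {"dz":0.01,"jaw":0},
    {"dz":0.018,"jaw":0},
    {"dz":0.024,"jaw":0},
    {"dz":0.024,"jaw":0}
  ]
}}

```text
clock: 3.0
tool_pos: [0.6322, 0.1261, 0.1758]
orientation: [0.0, 0.996, 0.087, -0.001]
force: [0.0, -0.4, 0.2]
width: -0.0
grip_force: 0.0
```

```bash
python3 go.py .56 .115 .178
```

```text
shift [-0.073  -0.0016 -0.002 ] len 0.073 turn -0.0 pos [0.6322 0.1261 0.1758] F [ 0.03 -0.43  0.25] t 3.0
```

{"fn": "shift_gripper", "kwargs": {
  "segments": [
    {"dx":-0.005,"dz":-0.002,"jaw":0},
    {"dx":-0.01,"dz":-0.002,"jaw":0},
    {"dx":-0.013,"dz":-0.002,"jaw":0},
    {"dx":-0.016,"dz":-0.002,"jaw":0},
    {"dx":-0.019,"dz":-0.002,"jaw":0},
    {"dx":-0.022,"dz":-0.002,"jaw":0}
  ]
}}

```text
clock: 3.6
tool_pos: [0.6118, 0.1225, 0.1798]
orientation: [-0.0, 0.996, 0.087, 0.001]
force: [0.8, -0.1, 1.4]
width: -0.0001
grip_force: 0.8
```

{"fn": "shift_gripper", "kwargs": {
  "segments": [
    {"dx":-0.004,"jaw":0},
    {"dx":-0.008,"jaw":0},
    {"dx":-0.012,"jaw":0},
    {"dx":-0.016,"jaw":0},
    {"dx":-0.02,"jaw":0},
    {"dx":-0.024,"jaw":0},
    {"dx":-0.028,"jaw":0},
    {"dx":-0.032,"jaw":0}
  ]
}}

```text
clock: 4.4
tool_pos: [0.5796, 0.1167, 0.1793]
orientation: [0.0, 0.996, 0.087, 0.0]
force: [1.8, -0.7, 0.6]
width: -0.0002
grip_force: 0.8
```

```bash
python3 go.py .56 .115 .178
```

```text
shift [-0.0196 -0.0017  0.0013] len 0.02 turn -0.0 pos [0.5796 0.1167 0.1793] F [ 1.77 -0.69  0.59] t 4.4
```

{"fn": "shift_gripper", "kwargs": {
  "segments": [
    {"dx":-0.003,"jaw":0},
    {"dx":-0.006,"jaw":0},
    {"dx":-0.009,"jaw":0},
    {"dx":-0.011,"jaw":0},
    {"dx":-0.012,"jaw":0},
    {"dx":-0.013,"jaw":0}
  ]
}}

```text
clock: 5.0
tool_pos: [0.5671, 0.1145, 0.1793]
orientation: [0.0, 0.996, 0.087, 0.0]
force: [1.9, 0.2, 1.6]
width: 0.0001
grip_force: 0.8
```

{"fn": "shift_gripper", "kwargs": {
  "segments": [
    {"dx":-0.001,"jaw":0},
    {"dx":-0.002,"jaw":0},
    {"dx":-0.002,"jaw":0}
  ]
}}

```text
clock: 5.3
tool_pos: [0.5649, 0.1142, 0.1792]
orientation: [0.0, 0.996, 0.087, -0.0]
force: [1.5, 0.1, 1.2]
width: 0.0001
grip_force: 0.6
```

{"fn": "shift_gripper", "kwargs": {
  "segments": [
    {"dx":-0.001,"jaw":0},
    {"dx":-0.002,"jaw":0},
    {"dx":-0.002,"jaw":0}
  ]
}}

```text
clock: 5.6
tool_pos: [0.5629, 0.1138, 0.1792]
orientation: [0.0, 0.996, 0.087, -0.0]
force: [1.3, -0.2, -0.1]
width: -0.0003
grip_force: 0.5
```

{"fn": "shift_gripper", "kwargs": {
  "segments": [
    {"dx":-0.001,"jaw":0},
    {"dx":-0.002,"jaw":0},
    {"dx":-0.002,"jaw":0}
  ]
}}

```text
clock: 5.9
tool_pos: [0.5609, 0.1135, 0.1792]
orientation: [0.0, 0.996, 0.087, -0.0]
force: [1.7, -0.8, 0.1]
width: 0.0003
grip_force: 0.5
```

{"fn": "shift_gripper", "kwargs": {
  "segments": [
    {"dx":-0.001,"jaw":0},
    {"dx":-0.002,"jaw":0},
    {"dx":-0.002,"jaw":0}
  ]
}}

```text
clock: 6.2
tool_pos: [0.5608, 0.1135, 0.1793]
orientation: [-0.0, 0.996, 0.087, 0.002]
force: [5.4, 0.3, -2.5]
width: -0.0003
grip_force: 2.7
```

```bash
python3 - <<'E'
from rig import arm
import cv2
s=arm.snapshot("side")["image"][195:295,160:340,::-1]
cv2.imwrite("pics/c.png",cv2.resize(s,None,fx=4,fy=4,interpolation=cv2.INTER_CUBIC))
E
```

```text
(no output)
```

View pics/c.png

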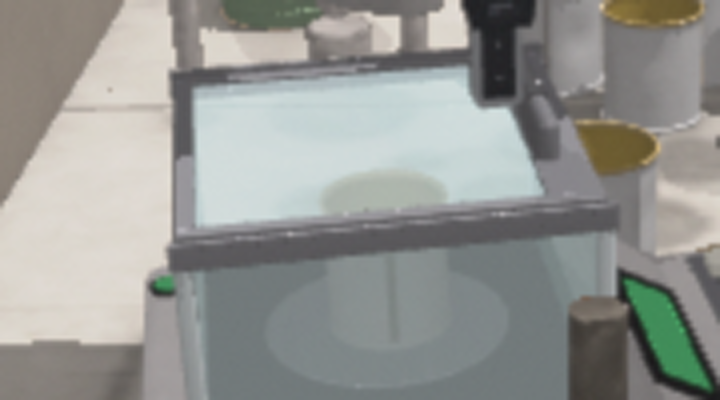

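Force rose to 5.4 N with no further motion, and the side view shows the cover flush with the shield front and the tin still standing. One more small nudge to confirm, then back off and rise.

{"fn": "shift_gripper", "kwargs": {
  "segments": [
    {"dx":-0.001,"jaw":0},
    {"dx":-0.001,"jaw":0}
  ]
}}

```text
clock: 6.45
tool_pos: [0.5608, 0.1134, 0.1793]
orientation: [-0.0, 0.996, 0.087, 0.003]
force: [7.5, 1.8, -3.3]
width: 0.0
grip_force: 3.6
```

{"fn": "shift_gripper", "kwargs": {
  "segments": [
    {"dx":0.004,"jaw":0},
    {"dx":0.01,"jaw":0},
    {"dx":0.012,"dz":-0.01,"jaw":0},
    {"dx":0.012,"dz":-0.04,"jaw":0},
    {"dx":0.012,"dz":-0.06,"jaw":0},
    {"dx":0.012,"dz":-0.06,"jaw":0}
  ]
}}

```text
clock: 7.05
tool_pos: [0.5718, 0.1153, 0.2431]
orientation: [0.0, 0.996, 0.087, 0.003]
force: [-0.0, -0.3, -0.2]
width: 0.0001
grip_force: 0.0
```

```bash
python3 go.py .4293 .115 .235
```

```text
shift [-0.1404 -0.0245  0.0072] len 0.143 turn -0.0 pos [0.5718 0.1153 0.2431] F [-0.   -0.28 -0.17] t 7.05
```

{"fn": "shift_gripper", "kwargs": {
  "segments": [
    {"dx":-0.03,"dy":-0.005,"jaw":0},
    {"dx":-0.07,"dy":-0.012,"jaw":0},
    {"dx":-0.11,"dy":-0.02,"jaw":0},
    {"dx":-0.138,"dy":-0.025,"jaw":0},
    {"dx":-0.14,"dy":-0.025,"dz":0.03,"jaw":0},
    {"dx":-0.14,"dy":-0.025,"dz":0.07,"jaw":0},
    {"dx":-0.14,"dy":-0.025,"dz":0.11,"jaw":0},
    {"dx":-0.14,"dy":-0.025,"dz":0.14,"jaw":0}
  ]
}}

```text
clock: 7.85
tool_pos: [0.4257, 0.1152, 0.0971]
orientation: [0.0, 0.996, 0.087, -0.002]
force: [0.4, 0.2, 1.1]
width: 0.0002
grip_force: 0.0
```

{"fn": "shift_gripper", "kwargs": {
  "segments": [
    {"dz":0.01,"jaw":0},
    {"dz":0.03,"jaw":0},
    {"dz":0.03,"jaw":0}
  ]
}}

```text
clock: 8.15
tool_pos: [0.4263, 0.1152, 0.068]
orientation: [0.0, 0.996, 0.087, -0.002]
force: [-0.6, -0.0, -0.2]
width: 0.0002
grip_force: 0.0
```

```bash
python3 go.py .4293 .115 .05
python3 - <<'E'
from rig import arm
import cv2,numpy as np
t=arm.snapshot("top")["image"][190:310,240:380,::-1]; s=arm.snapshot("side")["image"][225:345,250:390,::-1]
cv2.imwrite("pics/d.png",cv2.resize(np.hstack([t,s]),(784,336),interpolation=cv2.INTER_CUBIC))
E
```

```text
shift [0.003  0.0007 0.018 ] len 0.018 turn -0.0 pos [0.4263 0.1152 0.068 ] F [-0.56 -0.03 -0.17] t 8.15
```

View pics/d.png

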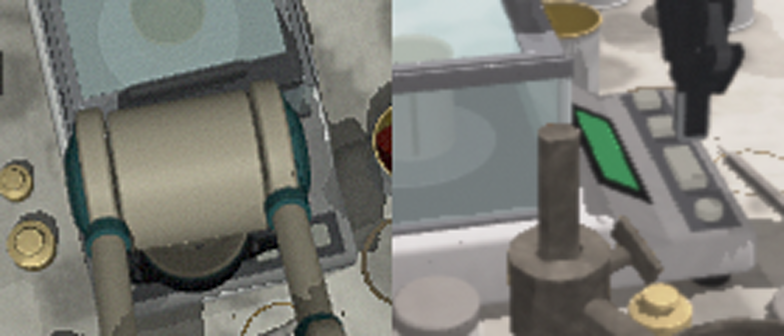

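Cover is shut, and the fingertips stand just above the tare key, at (692,133) against key (687,165). Pressing gently.

{"fn": "shift_gripper", "kwargs": {
  "segments": [
    {"dx":0.003,"dz":0.005,"jaw":0},
    {"dx":0.003,"dz":0.012,"jaw":0},
    {"dx":0.003,"dz":0.015,"jaw":0},
    {"dx":0.003,"dz":0.015,"jaw":0}
  ]
}}

```text
clock: 8.65
tool_pos: [0.4304, 0.1158, 0.0539]
orientation: [0.0, 0.996, 0.087, -0.0]
force: [0.1, 0.2, 0.3]
width: 0.0
grip_force: 0.0
```

{"fn": "shift_gripper", "kwargs": {
  "segments": [
    {"dz":0.002,"jaw":0},
    {"dz":0.004,"jaw":0},
    {"dz":0.005,"jaw":0},
    {"dz":0.005,"jaw":0}
  ]
}}

```text
clock: 9.05
tool_pos: [0.4309, 0.1159, 0.0493]
orientation: [0.0, 0.996, 0.087, 0.0]
force: [0.8, 0.5, 1.9]
width: 0.0002
grip_force: 0.7
```

```bash
python3 go.py .4293 .115 .0455
```

```text
shift [-0.0017  0.0006  0.0038] len 0.004 turn -0.0 pos [0.4309 0.1159 0.0493] F [0.84 0.47 1.94] t 9.05
```

{"fn": "shift_gripper", "kwargs": {
  "segments": [
    {"dx":-0.001,"dz":0.001,"jaw":0},
    {"dx":-0.001,"dz":0.002,"jaw":0},
    {"dx":-0.001,"dz":0.002,"jaw":0}
  ]
}}

```text
clock: 9.35
tool_pos: [0.4308, 0.1158, 0.0476]
orientation: [-0.0, 0.996, 0.087, 0.001]
force: [1.7, 1.0, 3.6]
width: 0.0002
grip_force: 1.4
```

{"fn": "shift_gripper", "kwargs": {
  "segments": [
    {"dz":0.001,"jaw":0},
    {"dz":0.0015,"jaw":0},
    {"dz":0.0015,"jaw":0},
    {"dz":0.0015,"jaw":0}
  ]
}}

```text
clock: 9.75
tool_pos: [0.4308, 0.1158, 0.0461]
orientation: [-0.0, 0.996, 0.087, 0.001]
force: [3.0, 0.8, 4.2]
width: -0.0
grip_force: 2.0
```

{"fn": "shift_gripper", "kwargs": {
  "segments": [
    {"dz":0.0007,"jaw":0},
    {"dz":0.0007,"jaw":0},
    {"dz":0.0007,"jaw":0}
  ]
}}

```text
clock: 10.05
tool_pos: [0.4305, 0.1157, 0.0453]
orientation: [0.0, 0.996, 0.087, 0.001]
force: [4.2, 1.6, 4.5]
width: 0.0001
grip_force: 2.4
```

{"fn": "shift_gripper", "kwargs": {
  "segments": [
    {"dz":-0.003,"jaw":0},
    {"dz":-0.008,"jaw":0},
    {"dz":-0.02,"jaw":0},
    {"dz":-0.05,"jaw":0},
    {"dz":-0.09,"jaw":0},
    {"dz":-0.13,"jaw":0},
    {"dz":-0.16,"jaw":0},
    {"dz":-0.18,"jaw":0}
  ]
}}

```text
clock: 10.85
tool_pos: [0.428, 0.1154, 0.2266]
orientation: [0.0, 0.996, 0.087, -0.001]
force: [0.7, -0.2, -0.1]
width: -0.0002
grip_force: 0.0
```

{"fn": "shift_gripper", "kwargs": {
  "segments": [
    {"dx":-0.04,"dy":0.03,"jaw":0},
    {"dx":-0.07,"dy":0.06,"jaw":0},
    {"dx":-0.09,"dy":0.1,"jaw":0},
    {"dx":-0.1,"dy":0.15,"jaw":0},
    {"dx":-0.1,"dy":0.2,"jaw":0},
    {"dx":-0.1,"dy":0.24,"jaw":0},
    {"dx":-0.1,"dy":0.24,"jaw":0},
    {"dx":-0.1,"dy":0.24,"jaw":0}
  ]
}}

```text
clock: 11.65
tool_pos: [0.371, -0.1376, 0.2239]
orientation: [-0.002, 0.996, 0.086, -0.002]
force: [1.1, 0.5, -0.4]
width: -0.0001
grip_force: 0.0
```

```bash
python3 - <<'E'
from rig import arm
import cv2,numpy as np
t=arm.snapshot("top")["image"][100:340,220:420,::-1]; s=arm.snapshot("side")["image"][195:435,190:410,::-1]
cv2.imwrite("pics/e.png",cv2.resize(np.hstack([t,s]),(798,456),interpolation=cv2.INTER_CUBIC))
E
```

```text
(no output)
```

View pics/e.png

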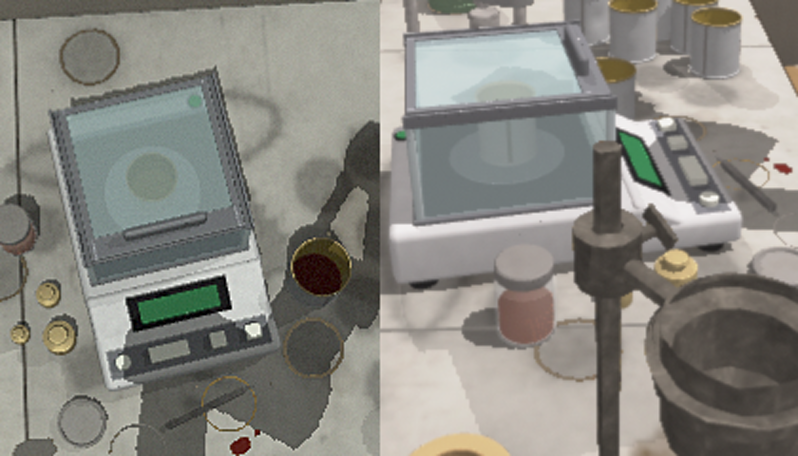

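The cover is shut, with the rib at crop (165,225), and the tin and surroundings are where they were. The keys are only shaded by the arm. A quick numeric check of the rib, then hand in.

```bash
python3 - <<'E'
from m import *
from rig import arm
T=pickle.load(open("top0.pkl","rb")); p=onz(ray(T,(306.8,218.2)),.188); print(p, "expected shut .5438 .1109")
if abs(p[0]-.5438)<.006: print(arm.close_job())
E
```

```text
[0.54223152 0.11025177 0.188     ] expected shut .5438 .1109
the job is handed in; nothing more can be done
None
```

I slid the cover fully shut against its stop, then pressed the tare key about 4.7 of its 5 mm and released it. The job is handed in, and the last pictures showed the tin and everything around the balance in place; the key's return was not measured, as the arm's shadow lay over it.

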